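# Snap the lid of a food box shut all round

### The job

Close the blue-rimmed lid of the glass food box: press down the four raised sections of its rim one by one with the fingertips until each has clicked shut level with the corners, then take the hand away. Only press: do not lift, tip or shove the box, and leave the other things on the worktop where they are.

Things in the scene. Friction and masses are not known exactly. Their poses are not given: they have to be found in the camera images.
- food_box: the task's food box: loose glass box of about 1.1 kg with a blue-rimmed clear lid, 192 mm along its x, 148 mm along its y, 72 mm high when shut. Origin under its centre on the worktop, z up. Its front is its -x side, back +x, left +y, right -y. The four blue corners of the lid are fixed, their tops 72 mm above the origin; the clear middle panel (124 x 80 mm) is rigid, 67 mm above it. The box slides on the worktop if pushed sideways
- snap_front (a joint): angle (rad) of the front snap section of the blue rim, a rigid flap 77 mm long and 34 mm wide, hinged along its inner edge: 0 = standing up by 0.35 rad (outer edge about 12 mm too high), 0.35 = shut, level with the corners. Snap action: it resists with about 5 to 8 N at first (pressed 22 mm out from the hinge) and ever less up to half-way, springs back if let go before half-way (0.175), clicks over past it and then stays shut
- press_front (a point): point on top of the front snap section where one presses (middle of its white 18 x 40 mm thumb mark): 22 mm out from its hinge line, about 12 mm in from its outer edge, on the food box's -x side. It moves with the section: 79 mm above the worktop when standing up, 72 mm when shut. Its x axis points level outwards from the box
- snap_back (a joint): angle (rad) of the back snap section of the blue rim, a rigid flap 77 mm long and 34 mm wide, hinged along its inner edge: 0 = standing up by 0.35 rad (outer edge about 12 mm too high), 0.35 = shut, level with the corners. Snap action: it resists with about 5 to 8 N at first (pressed 22 mm out from the hinge) and ever less up to half-way, springs back if let go before half-way (0.175), clicks over past it and then stays shut
- press_back (a point): point on top of the back snap section where one presses (middle of its white 18 x 40 mm thumb mark): 22 mm out from its hinge line, about 12 mm in from its outer edge, on the food box's +x side. It moves with the section: 79 mm above the worktop when standing up, 72 mm when shut. Its x axis points level outwards from the box
- snap_left (a joint): angle (rad) of the left snap section of the blue rim, a rigid flap 121 mm long and 34 mm wide, hinged along its inner edge: 0 = standing up by 0.35 rad (outer edge about 12 mm too high), 0.35 = shut, level with the corners. Snap action: it resists with about 5 to 8 N at first (pressed 22 mm out from the hinge) and ever less up to half-way, springs back if let go before half-way (0.175), clicks over past it and then stays shut
- press_left (a point): point on top of the left snap section where one presses (middle of its white 18 x 40 mm thumb mark): 22 mm out from its hinge line, about 12 mm in from its outer edge, on the food box's +y side. It moves with the section: 79 mm above the worktop when standing up, 72 mm when shut. Its x axis points level outwards from the box
- snap_right (a joint): angle (rad) of the right snap section of the blue rim, a rigid flap 121 mm long and 34 mm wide, hinged along its inner edge: 0 = standing up by 0.35 rad (outer edge about 12 mm too high), 0.35 = shut, level with the corners. Snap action: it resists with about 5 to 8 N at first (pressed 22 mm out from the hinge) and ever less up to half-way, springs back if let go before half-way (0.175), clicks over past it and then stays shut
- press_right (a point): point on top of the right snap section where one presses (middle of its white 18 x 40 mm thumb mark): 22 mm out from its hinge line, about 12 mm in from its outer edge, on the food box's -y side. It moves with the section: 79 mm above the worktop when standing up, 72 mm when shut. Its x axis points level outwards from the box
- green_box: bystander: smaller glass food box, 138 x 103 x 64 mm, with a plain green lid that is already shut; origin under its centre
- mug: bystander: white mug, 80 mm wide, 90 mm tall, handle at its +y; origin under its centre
- bowl: bystander: blue bowl, 130 mm wide, 55 mm tall; origin under its centre
- shaker: bystander: white salt shaker with a steel cap, 42 mm wide, 68 mm tall, close to the left side of the food box; origin under its centre
- jar: bystander: amber jar with a brass cap, 60 mm wide, 75 mm tall, close to the left side of the food box; origin under its centre
- spoon: bystander: steel spoon lying beside the right side of the food box, about 190 mm long along its x; origin under its middle
- mill: bystander: dark wooden pepper mill, 56 mm wide, 160 mm tall; origin under its centre

How it is judged:
By the outcome, as a careful person would: the job done as asked, in the order asked, and still so for the second after the job is handed in, with the robot touching nothing.
It also fails if it takes over 48 s, if anything falls off the work surface, if the arm or the gripper's body presses on something with over 40 N, if the wrist force passes 120 N, or if a joint passes its speed limit or range.

### The arm

A 6-joint arm with a two-finger parallel gripper is mounted at the origin on the work surface. World frame = base frame: x ahead of the robot, y to its left, z up, the work surface at z = 0. Lengths are in m, angles in rad, forces in N, time in s.
With the tool pointing down it reaches from about 0.275 to 0.825 m from the base axis. Payload 4.9 kg.
Tool frame: the origin (TCP) lies midway between the tips of the shut fingers; the grasp point (between the pads) lies 19 mm behind it (grip_point_offset is the distance from the TCP to the grasp point, in m); z points along the fingers, y is the line along which they close (so a half turn about z gives the same grasp; the last joint's range is limited). The gripper opens to 85 mm and grips with 20 to 120 N. Pads are 22 mm wide; open, the fingers measure 114 mm over their backs; the gripper's body (76 mm by 85 mm) begins 54 mm behind the grasp point. The pads swing forward as they close: fully open they stand 13 mm farther back than shut.
Start: joints at [1.183, 0.326, -0.193, 1.052, 0, 1.437], TCP at [0.138, 0.532, 0.196] pointing down, gripper open.
Joint ranges: [-2.65, 2.65], [-0.97, 1.79], [-1.3, 1.35], [-1.93, 2.1], [-1.47, 1.37], [-3.14, 3.14]. Speed limits (rad/s): [2.57, 2.57, 3.14, 3.14, 3.14, 3.14].

### API

Orientations are given as a rotation vector (axis times angle).
In Python, from cell import * gives the robot as it stands. Calls block until the motion is done:
- movep(position, orientation): joint-space move of the TCP to a pose.
- move_l(position, velocity=0.15, rot=None, until_force=None): straight line of the TCP; rot=None keeps the orientation; velocity is the mean speed in m/s. With until_force (N) it stops when the force on the tool has changed by that much, and returns True; else False.
- set_joints(angles): joint-space move.
- let_go() and grab(newtons=None): open the fingers fully, or close them until they stop; newtons is the grip in N (None keeps the last).
- sleep(seconds).
- ik(position, orientation): joint angles nearest the present ones, or None.
- get_state(): the state.
- grab_frame(name): name is "scene" or "side" or "wrist"; returns a dict with "img" (480x640x3 uint8, red, green, blue), "fx", "fy", "cx", "cy" (pixels), "k1" (the pictures are not rectified: a ray, as slopes to the right and down, at radius r is drawn at 1 + k1 r^2 times it, then the intrinsics apply), "cam_to_world" (4x4, takes a point from camera to world coordinates); the wrist camera has in their place "T_tool_cam" (4x4, takes a point from camera to tool coordinates, whose origin is the TCP and whose axes are the flange's). Camera axes: x right, y down, z forward; pixel columns grow to the right and rows downward; lengths in m; the calibration is good to about 2 mm. A picture is of the moment at which its call begins: read the wrist's pose just before it. There is no depth.
A pose or a line that the arm cannot do raises MotionError and nothing moves.
- sign_off(): hands the job in; it is judged then, once.
Trained networks look in the newest picture that a camera, given by its name, has taken for a name from the list of things; names that differ only in an ending like _2 or _b are one class to them, and where a whole thing is asked for, a point or a joint stands for the part that bears it (a point fixed in the world has none). Each returns a list of dicts, best first, with "score" (0 to 1); they miss things now and then, are a little off and sometimes report something else, mostly with a low value. They report only what shows in the picture. A call takes as long as a camera call.
- spot_in(camera, name): "centre" ([column, row] in pixels, amid what is visible of it).
- silhouettes(camera, name): "mask" (480x640 bool, what is visible of it) and "centre" ([column, row] in pixels, amid what is visible of it).
- tip_of(camera, name): "centre" ([column, row] in pixels: a listed point, or the origin of a listed thing).
The state is a dict: "clock": time; "q": joint angles; "joint_velocities": joint speeds; "tau": joint torques, N m; "position": TCP position; "eef_rot": TCP orientation; "contact_force": force on the tool from outside, world axes, zero at the start; "wrist_torque": the same for the moment, N m; "finger_gap": opening from 0.0 (shut) to 1.0 (fully open); "grasp_force": force on a finger pad.
Only numpy, scipy, OpenCV 4.12 (cv2) and the standard library are available. Lean on these libraries where they do the work, as an engineer would, in place of code of your own. Each camera call takes 0.05 s, during which the arm holds its last target. There are 200 camera calls.

## Working session

There is one attempt and no reset: what is moved stays moved. The work goes in short steps, each a Python script; the robot and the scene stay as the last script left them, time stands still between calls to the robot, and variables do not carry over. Pictures are saved under pics/ and viewed, at most 10 in all, crops included, and the job is handed in when it is done.

```bash
mkdir -p pics; cat > h.py <<'E'
from cell import *
import numpy as np, cv2
def ray(f,px,T=None):
    K=np.array([[f["fx"],0,f["cx"]],[0,f["fy"],f["cy"]],[0,0,1.]])
    d=(np.array(px,float)-[f["cx"],f["cy"]])/[f["fx"],f["fy"]]
    u=d.copy()
    for _ in range(20): u=d/(1+f["k1"]*(u@u))
    T=np.array(f["cam_to_world"]) if T is None else T
    return T[:3,3],T[:3,:3]@np.array([u[0],u[1],1])
def at(f,px,z,T=None):
    o,r=ray(f,px,T); return o+r*(z-o[2])/r[2]
E
python3 - <<'E'
from h import *
for c in ("scene","side"):
    f=grab_frame(c); cv2.imwrite(f"pics/{c}0.png",f["img"][:,:,::-1])
    print(c,np.round(f["cam_to_world"],3).tolist())
    for n,z in [("food_box",0),("press_front",.079),("press_back",.079),("press_left",.079),("press_right",.079),("shaker",0),("jar",0),("spoon",0),("mill",0),("mug",0),("bowl",0),("green_box",0)]:
        for d in tip_of(c,n)[:2]: print(n,round(d["score"],2),np.round(d["centre"]),np.round(at(f,d["centre"],z),3))
s=get_state();print(s["clock"],s["eef_rot"],s["finger_gap"])
E
```

```text
scene [[-0.872, 0.418, -0.256, 1.023], [0.49, 0.747, -0.448, 0.847], [0.004, -0.516, -0.856, 1.429], [0.0, 0.0, 0.0, 1.0]]
food_box 0.55 [344. 245.] [ 0.526  0.155 -0.   ]
press_front 0.58 [369. 220.] [0.456 0.159 0.079]
press_back 0.65 [321. 249.] [0.614 0.174 0.079]
press_left 0.58 [360. 249.] [0.523 0.223 0.079]
press_left 0.18 [344. 248.] [0.559 0.201 0.079]
press_right 0.8 [331. 218.] [0.544 0.104 0.079]
shaker 0.75 [355. 292.] [0.576 0.293 0.   ]
jar 0.91 [390. 286.] [0.485 0.324 0.   ]
spoon 0.58 [323. 212.] [0.524 0.031 0.   ]
spoon 0.25 [388. 365.] [0.611 0.506 0.   ]
mill 0.72 [392. 361.] [0.596 0.502 0.   ]
mug 0.76 [206. 168.] [ 0.753 -0.279  0.   ]
mug 0.42 [321. 248.] [0.587 0.132 0.   ]
bowl 0.71 [286. 307.] [0.757 0.241 0.   ]
green_box 0.8 [240. 237.] [ 0.768 -0.009  0.   ]
side [[0.999, -0.018, 0.04, 0.561], [-0.04, -0.755, 0.655, -0.79], [0.018, -0.656, -0.755, 1.158], [0.0, 0.0, 0.0, 1.0]]
food_box 0.87 [289. 256.] [0.526 0.163 0.   ]
press_front 0.78 [253. 237.] [0.445 0.157 0.079]
press_front 0.58 [273. 209.] [0.489 0.244 0.079]
press_back 0.95 [324. 228.] [0.608 0.18  0.079]
press_left 0.81 [287. 217.] [0.523 0.218 0.079]
press_left 0.49 [315. 163.] [0.595 0.407 0.079]
press_right 0.85 [294. 255.] [0.538 0.099 0.079]
shaker 0.74 [311. 212.] [0.581 0.307 0.   ]
jar 0.72 [254. 237.] [0.438 0.226 0.   ]
jar 0.55 [273. 209.] [0.484 0.321 0.   ]
spoon 0.8 [292. 299.] [0.532 0.036 0.   ]
spoon 0.66 [374. 230.] [0.739 0.24  0.   ]
mill 0.92 [316. 162.] [0.6   0.499 0.   ]
mug 0.96 [402. 419.] [ 0.749 -0.261  0.   ]
bowl 0.94 [378. 230.] [0.748 0.241 0.   ]
bowl 0.34 [256. 237.] [0.445 0.226 0.   ]
green_box 0.72 [398. 308.] [0.771 0.004 0.   ]
1.3 [-3.97646909e-01 -3.11631917e+00  8.19196649e-05] 1.0021400796725948
```

```bash
python3 - <<'E'
from h import *
from scipy.spatial.transform import Rotation as R
grab()
def rot(a): return (R.from_euler('z',a)*R.from_euler('x',np.pi)).as_rotvec()
a0=get_state()["q"]
movep([.50,.16,.36],rot(.13))
s=get_state(); f=grab_frame("wrist")
T=np.eye(4);T[:3,:3]=R.from_rotvec(s["eef_rot"]).as_matrix();T[:3,3]=s["position"];T=T@np.array(f["T_tool_cam"])
print(s["clock"],np.round(s["q"],2),np.round(T,3).tolist(),np.round(s["contact_force"],2))
cv2.imwrite("pics/w1.png",f["img"][:,:,::-1])
for n,z in [("food_box",0),("press_front",.079),("press_back",.079),("press_left",.079),("press_right",.079),("shaker",0.034),("jar",0.037),("spoon",0)]:
    for d in tip_of("wrist",n)[:2]: print(n,round(d["score"],2),np.round(d["centre"]),np.round(at(f,d["centre"],z,T),4))
f=grab_frame("side")
cv2.imwrite("pics/s1.png",cv2.resize(f["img"][120:320,180:446,::-1],(798,600)))
E
```

```text
5.825 [ 0.17  0.23  0.09  1.43  0.   -3.1 ] [[0.128, -0.949, -0.289, 0.574], [-0.992, -0.123, -0.036, 0.17], [-0.001, 0.291, -0.957, 0.538], [0.0, 0.0, 0.0, 1.0]] [ 0.32  0.24 -0.21]
food_box 0.88 [320. 149.] [0.5314 0.1674 0.    ]
press_front 0.89 [323. 221.] [0.4568 0.1529 0.079 ]
press_back 0.94 [318.  73.] [0.6151 0.1795 0.079 ]
press_left 0.61 [269. 153.] [0.5258 0.2231 0.079 ]
press_right 0.79 [371. 151.] [0.5421 0.1114 0.079 ]
shaker 0.62 [218.  88.] [0.5878 0.2941 0.034 ]
jar 0.67 [200. 170.] [0.4902 0.3093 0.037 ]
spoon 0.6 [419. 162.] [0.5318 0.0369 0.    ]
```

View pics/w1.png

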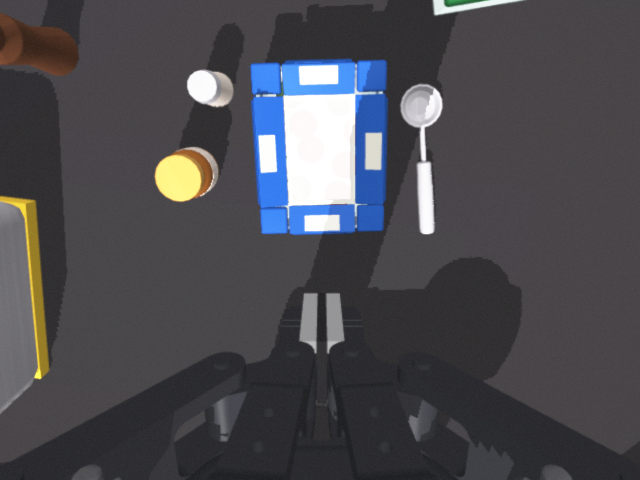

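View pics/side0.png

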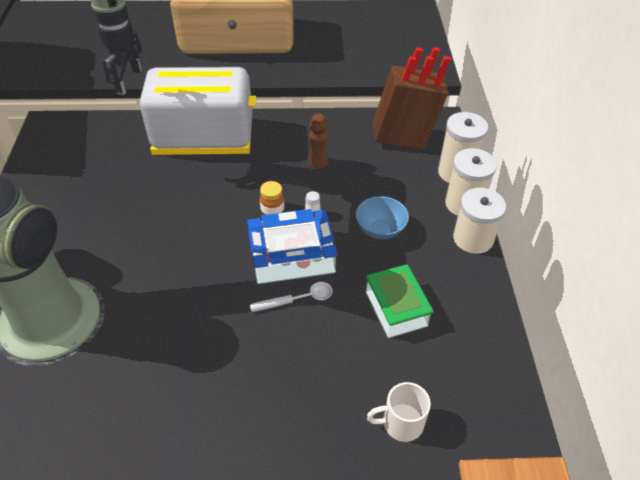

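```bash
cat >> h.py <<'E'
from scipy.spatial.transform import Rotation as R
from scipy.optimize import least_squares
def rot(a): return (R.from_euler('z',a)*R.from_euler('x',np.pi)).as_rotvec()
MOD=dict(front=[-.084,0],back=[.084,0],left=[0,.062],right=[0,-.062])
def rz(a): return np.array([[np.cos(a),-np.sin(a)],[np.sin(a),np.cos(a)]])
def wristT(f,s):
    T=np.eye(4);T[:3,:3]=R.from_rotvec(s["eef_rot"]).as_matrix();T[:3,3]=s["position"];return T@np.array(f["T_tool_cam"])
def press(P,n,yaw,z=.073,F=16):
    a=yaw+np.pi+(0 if n in("front","back") else np.pi/2)
    a=(a+np.pi)%(2*np.pi)-np.pi
    x,y=P[n]
    movep([x,y,.12],rot(a)); move_l([x,y,.092],.1)
    f0=np.array(get_state()["contact_force"])
    for zz in (.082,.079,.076,z):
        hit=move_l([x,y,zz],.03,until_force=F); s=get_state()
        print(n,zz,hit,np.round(s["position"],4),np.round(np.array(s["contact_force"])-f0,1))
        if hit: break
    move_l([x,y,.12],.1); print(get_state()["clock"])
E
python3 - <<'E'
from h import *
import json
s=get_state(); f=grab_frame("wrist");T=wristT(f,s)
g=f["img"].astype(int).min(2)
obs={}
for n in MOD:
    c=tip_of("wrist","press_"+n)[0]["centre"]
    m=(g>150).astype(np.uint8); k,l,st,ce=cv2.connectedComponentsWithStats(m)
    i=1+np.argmin(np.hypot(*(ce[1:]-c).T)); print(n,c,ce[i],st[i])
    obs[n]=at(f,ce[i],.079,T)[:2]
r=least_squares(lambda p:np.concatenate([p[:2]+rz(p[2])@MOD[n]-obs[n] for n in MOD]),[.53,.165,.13])
print(r.x,np.round(r.fun*1000,1))
P={n:(r.x[:2]+rz(r.x[2])@MOD[n]).tolist() for n in MOD}
json.dump([P,r.x.tolist()],open("fit.json","w"));print(P)
E
```

```text
front [323.7, 218.5] [321.33216783 222.57342657] [304 215  36  17 572]
back [317.9, 74.6] [318.          74.57839262] [298  65  40  20 759]
left [268.1, 156.6] [267.05205047 153.29022082] [258 135  19  38 634]
right [371.5, 150.5] [372.72818792 150.66778523] [365 133  17  37 596]
[0.53419595 0.16687    0.15116367] [-3.3 -0.6  3.6  0.6 -0.6  3.4  0.3 -3.4]
{'front': [0.45115384489621146, 0.15422055581317576], 'back': [0.6172380588085143, 0.17951944687844631], 'left': [0.5248594563401797, 0.22816298505154187], 'right': [0.5435324473645461, 0.10557701764008022]}
```

```bash
python3 - <<'E'
from h import *
import json
_,p=json.load(open("fit.json"))
P={n:np.array(p[:2])+rz(p[2])@(np.array(v)-.0015*np.sign(v)) for n,v in MOD.items()}
press(P,"front",p[2])
f=grab_frame("side")
cv2.imwrite("pics/s2.png",cv2.resize(f["img"][180:300,210:370,::-1],(800,600)))
E
```

```text
front 0.082 False [0.4525 0.1544 0.0819] [ 0.3 -0.8 -0.5]
front 0.079 False [0.4525 0.1544 0.0789] [-0.4 -0.4 -0. ]
front 0.076 False [0.4525 0.1544 0.0758] [-0.  -0.3 -0.4]
front 0.073 False [0.4524 0.1544 0.0728] [-0.2 -0.1 -0.2]
11.4917
```

View pics/s2.png

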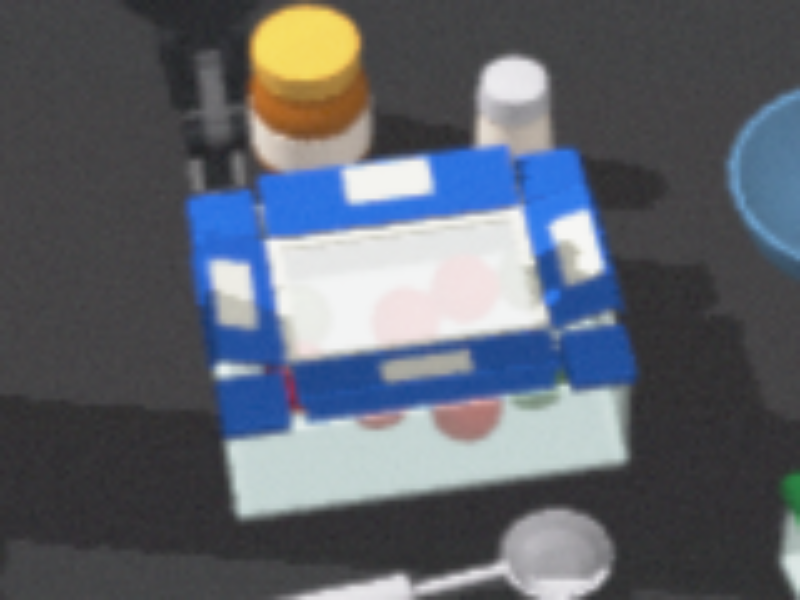

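```bash
python3 - <<'E'
from h import *
s=get_state();print(s["finger_gap"],s["position"],s["eef_rot"],np.round(s["q"],3))
f=grab_frame("side");T=np.linalg.inv(f["cam_to_world"])
def pr(p):
    c=T@np.append(p,1);u=c[:2]/c[2];u=u*(1+f["k1"]*u@u);return u*[f["fx"],f["fy"]]+[f["cx"],f["cy"]]
p=np.array(s["position"])
for dz in (0,.03,.06,.1): print(dz,np.round(pr(p+[0,0,dz])))
cv2.imwrite("pics/s3.png",cv2.resize(f["img"][130:280,170:370,::-1],(800,600)))
E
```

```text
0.004559193327696234 [0.45211779 0.15433423 0.11945469] [ 2.37042023e-01 -3.13175464e+00  1.51816205e-04] [ 0.174  0.265 -0.49   0.816 -0.     0.023]
0 [255. 226.]
0.03 [254. 217.]
0.06 [253. 207.]
0.1 [252. 194.]
```

View pics/s3.png

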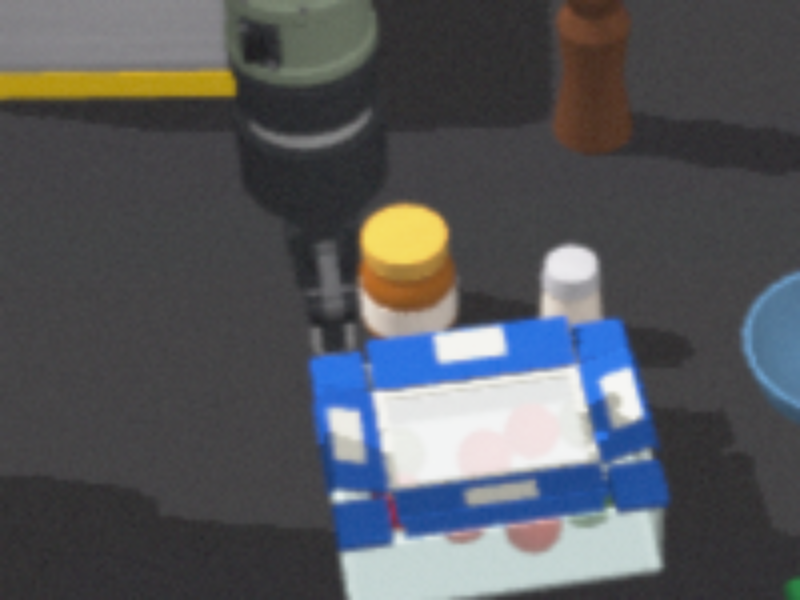

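```bash
python3 - <<'E'
from h import *
s=get_state();p=np.array(s["position"])
def pr(f,T,p):
    c=np.linalg.inv(T)@np.append(p,1);u=c[:2]/c[2];u=u*(1+f["k1"]*u@u);return u*[f["fx"],f["fy"]]+[f["cx"],f["cy"]]
f=grab_frame("scene");T=np.array(f["cam_to_world"])
c=pr(f,T,p).astype(int);print(c)
a=f["img"][c[1]-60:c[1]+60,c[0]-53:c[0]+53,::-1].copy(); a=cv2.resize(a,(400,453))
cv2.drawMarker(a,(200,226),(0,255,255),0,12)
w=grab_frame("wrist");cw=pr(w,wristT(w,s),p);print(cw)
b=np.ascontiguousarray(w["img"][:,:,::-1]);cv2.drawMarker(b,tuple(cw.astype(int)),(0,255,255),0,12)
b=cv2.resize(b[27:480,120:520],(400,453));cv2.imwrite("pics/c1.png",np.hstack([a,b]))
E
```

```text
[370 209]
[321.06271958 279.01395553]
```

View pics/c1.png

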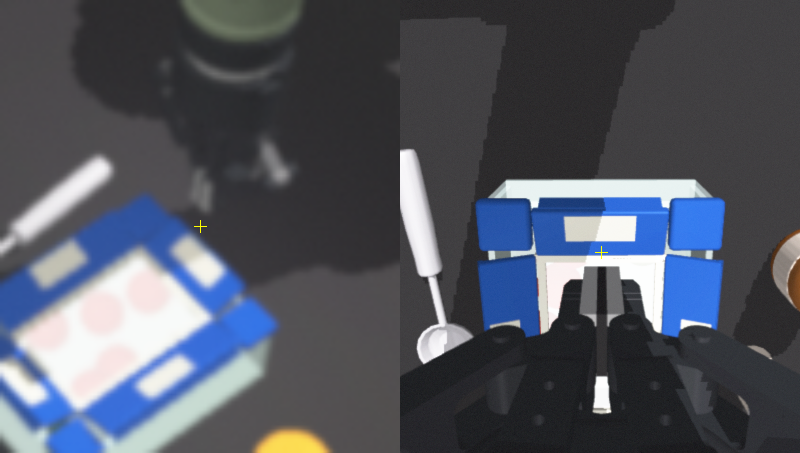

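```bash
cat >> h.py <<'E'
def fz(f0): return np.round(np.array(get_state()["contact_force"])-f0,1)
def press2(P,n,yaw,zlo,F=18,zs=.085):
    a=yaw+np.pi+(0 if n in("front","back") else np.pi/2)
    a=(a+np.pi)%(2*np.pi)-np.pi
    x,y=P[n]
    movep([x,y,.12],rot(a)); move_l([x,y,zs],.1)
    f0=np.array(get_state()["contact_force"]); z=zs
    while z>zlo+1e-6:
        z-=.0015; hit=move_l([x,y,z],.03,until_force=F)
        print(round(z,4),hit,round(get_state()["position"][2],4),fz(f0))
        if hit or abs(fz(f0)[2])>F: break
    move_l([x,y,.12],.15); print(n,get_state()["clock"])
E
python3 - <<'E'
from h import *
import json
_,p=json.load(open("fit.json"))
P={n:(np.array(p[:2])+rz(p[2])@(np.array(v)-.0015*np.sign(v))).tolist() for n,v in MOD.items()}
json.dump([P,p],open("fit.json","w"))
x,y=P["front"]
move_l([x,y,.08],.1)
f0=np.array(get_state()["contact_force"])
h=move_l([x,y,.045],.02,until_force=3); s=get_state(); z=s["position"][2]
print(h,s["position"],fz(f0),s["clock"])
if h:
    for i in range(7):
        z-=.0015; h=move_l([x,y,z],.03,until_force=14);print(round(z,4),h,fz(f0))
        if h: break
move_l([x,y,.12],.15);print(get_state()["clock"])
E
```

```text
True [0.45240954 0.15440412 0.04675896] [0.3 0.3 5.9] 13.7417
0.0453 False [-0.6 -0.   5.3]
0.0438 False [-0.8 -0.4  3.6]
0.0423 False [ 0.5 -0.5  0.2]
0.0408 False [-0.3 -0.2  0.8]
0.0393 False [ 0.9  0.1 -0.1]
0.0378 False [ 1.  -0.4  0.6]
0.0363 False [-0.4  0.4  2.8]
16.2
```

```bash
python3 - <<'E'
from h import *
import json
P,p=json.load(open("fit.json"))
press2(P,"back",p[2],.0365,F=12,zs=.055)
f=grab_frame("side")
a=cv2.resize(f["img"][180:300,210:370,::-1],(400,300))
s=get_state();w=grab_frame("wrist")
cv2.imwrite("pics/c2.png",np.hstack([a,cv2.resize(w["img"][:,:,::-1],(400,300))]))
E
```

```text
0.0535 False 0.054 [-1.5 -0.7 -0.9]
0.052 False 0.052 [-0.9  0.1 -0.6]
0.0505 False 0.0503 [-0.9  0.3  0. ]
0.049 False 0.0488 [-0.9  0.8 -0.2]
0.0475 False 0.0477 [-1.2 -0.3  1. ]
0.046 False 0.0466 [0.1 0.5 4.6]
0.0445 False 0.0448 [ 0.7 -0.2  3.2]
0.043 False 0.0422 [-0.3  0.9  0.3]
0.0415 False 0.0407 [-1.3 -0.5  0.1]
0.04 False 0.0397 [-0.4  0.6 -0.4]
0.0385 False 0.0383 [-1.1  0.2  0.1]
0.037 False 0.0369 [-0.9 -0.1 -0.2]
0.0355 False 0.0364 [-3.1  0.2  5.1]
back 21.6667
```

View pics/c2.png

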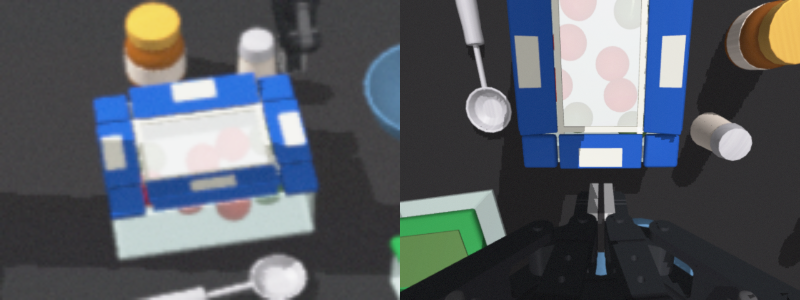

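```bash
python3 - <<'E'
from h import *
import json
P,p=json.load(open("fit.json"))
press2(P,"right",p[2],.037,F=12,zs=.0535)
press2(P,"left",p[2],.037,F=12,zs=.0535)
x,y=P["left"];move_l([x,y,.2],.15)
f=grab_frame("side")
a=cv2.resize(f["img"][180:300,210:370,::-1],(400,300))
w=grab_frame("scene")
cv2.imwrite("pics/c3.png",np.hstack([a,cv2.resize(w["img"][180:300,270:430,::-1],(400,300))]));print(get_state()["clock"])
E
```

```text
0.052 False 0.0525 [-0.2  0.8  0.8]
0.0505 False 0.0505 [-1.1  0.3  0.6]
0.049 False 0.0488 [-1.2  0.4  0.3]
0.0475 False 0.0474 [-0.6  0.2  0. ]
0.046 False 0.0464 [-1.6 -1.3  5. ]
0.0445 False 0.0448 [-0.9 -1.3  4.1]
0.043 False 0.0429 [-0.  -0.7  2.5]
0.0415 False 0.0409 [0.1 0.2 0.1]
0.04 False 0.0397 [-1.   0.7 -0.3]
0.0385 False 0.0384 [ 0.   0.4 -0.5]
0.037 False 0.0369 [ 0.9 -0.1  0.9]
right 27.5167
0.052 False 0.0525 [0.3 1.1 0.4]
0.0505 False 0.0505 [-0.2  1.1 -0.2]
0.049 False 0.0489 [ 0.   1.3 -0.1]
0.0475 False 0.0476 [0.  0.8 1.6]
0.046 False 0.0464 [0.  2.4 5.2]
0.0445 False 0.0446 [-0.4  2.5  2.4]
0.043 False 0.0425 [-0.2  1.8  0.5]
0.0415 False 0.041 [-0.7  0.6  0.6]
0.04 False 0.0398 [ 0.3  0.5 -0.6]
0.0385 False 0.0384 [-0.1  1.5 -0.3]
0.037 False 0.0369 [0.  1.4 0.3]
left 32.3333
33.1167
```

View pics/c3.png

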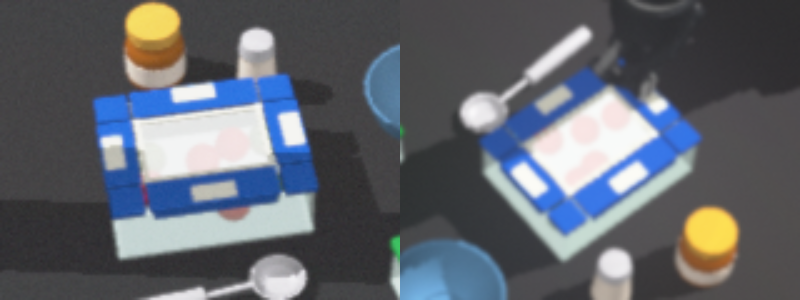

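All four sections sit level with the corners in both views. The box, jar, shaker and spoon are where they were, and the hand is clear.

```bash
python3 -c "
from cell import *
print(sign_off())"
```

```text
the job is handed in; nothing more can be done
None
```

I pressed all four rim sections (front, back, right, left) until each clicked and looked level with the corners, moved the hand clear, and handed the job in at about 33 s of the 48 s limit; the verdict was not reported.

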